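# Snug a gift box against the jig's end stop with its size slide

## Task

A small white gift box lies loose on the packing jig. Work the jig's black-tabbed size slide along, past the bridge, until its sprung pad holds the box square and firmly up against the jig's end stop, the pad pressed in a few millimetres, but gently enough not to crush the box. Move the box with the slide only, never with the gripper, leave everything else on the bench where it is, and let go.

Things in the scene. Friction and masses are not known exactly. Their poses are not given: they have to be found in the camera images.
- jig: Packing jig fixed to the bench: grey bed 130 (x) x 480 (y) x 12 mm high, origin at the centre of its underside, y along its length towards the end stop. The end stop is a steel plate 90 mm wide, 36 mm high across the bed, facing -y, clamped at y = 175 to 215 mm: its place differs each time and is not reported; find it by touch or sight.
- bridge (a point): Centre of the top of the aluminium bridge that crosses the whole jig at its y = -50 to -25 mm, top 80 mm above the bench. Its opening is 94 mm wide and reaches from the bed to 66 mm above the bench: the slide and its tabs pass through, a gripper does not.
- slide: Size slide: runs along the jig's y only, at jig x = 0; drags with about 5 N and stays where left. Steel bar 30 mm wide, 118 long, top 25 mm above the bench, with two black upright tabs 30 mm wide (x), 10 thick (y), tops 59 mm above the bench: rear tab at y = 0 to 10 mm, front tab at 95 to 105. Origin: underside, in the plane of the rear tab's -y face.
- pad_face (a point): Middle of the face of the black sprung pad at the slide's +y end (140 mm ahead of the slide's origin), 30 mm above the bench. The pad is 56 mm wide, 30 mm high; it gives 8 mm towards the slide, starting at 0.9 N and rising 0.9 N per mm, before it is solid.
- rear_tab (a point): Middle of the top edge of the rear tab's -y face (the face to push), 59 mm above the bench. At the start the slide is back, and this tab is 75 to 135 mm short of the bridge.
- front_tab (a point): Middle of the top edge of the front tab's -y face, 59 mm above the bench. At the start it is before or under the bridge.
- giftbox: White lidded gift box, 60 (x) x 70 (y) x 34 mm high, about 90 g, lying flat and a little askew on the bed between pad and end stop. Origin: centre of its underside.
- sparebox: Bystander: white gift box 55 x 55 x 30 mm on the bench beyond the jig. Origin: centre of the underside.
- screwdriver: Bystander: wood-handled screwdriver 170 mm long, 26 mm thick, lying along the jig's far side. Origin: middle of its underside, x along it.
- marker: Bystander: marker pen 122 mm long, 18 mm thick, lying on the robot's side of the jig. Origin: middle of its underside, x along it.
- medal: Bystander: brass medal, 24 mm across, 5 mm thick, lying on the edge of the jig's bed. Origin: centre of the underside.
- tray: Bystander: white divided tray 240 x 170 x 40 mm with medals, to the left. Origin: centre of the underside.
- case: Bystander: open black presentation case 70 x 76 mm, lid standing 60 mm high, to the right. Origin: under the middle of its lower half.
- setter: Bystander: round wooden setting tool, 38 mm across, 55 mm tall, standing to the right. Origin: centre of the underside.
Not all that is in view belongs to the job. What is shaped like the giftbox but turquoise is not meant.

How it is judged:
At the end, for the whole second after the job is handed in: The gift box lies flat on the bed, square with the jig (within 3 degrees) and within 25 mm of its middle line, held against the end stop by the pad's spring with more than 2.5 N (pad pressed in by about 2 mm or more), with box and slide at rest (contact force between slide and giftbox above 2.5 N and y of giftbox in the frame of jig above 0.137 m and x of giftbox in the frame of jig between -0.025 and 0.025 m and angle between the y axis of giftbox and the y axis of jig, either way round below 0.05 rad and angle between giftbox's own z axis and vertical below 0.05 rad and z of giftbox in the frame of jig below 0.016 m and linear speed of each of giftbox, slide below 0.005 m/s); the robot touches nothing.
It fails at once if the box is crushed: the pad presses on it with more than 20 N (contact force between slide and giftbox above 20 N).
It fails at once if the robot touches the gift box itself (contact force between any of the fingers, the arm and giftbox above 0.5 N).
It fails at once if a bystander is shifted by more than 20 mm (distance of any of sparebox, screwdriver, marker, medal, tray, case, setter from where it was at the start of the episode above 0.02 m).
It also fails if it takes over 48 s, if anything falls off the work surface, if the arm or the gripper's body presses on something with over 40 N, if the wrist force passes 120 N, or if a joint passes its speed limit or range.

## Robot

A 6-joint arm with a two-finger parallel gripper is mounted at the origin on the work surface. World frame = base frame: x ahead of the robot, y to its left, z up, the work surface at z = 0. Lengths are in m, angles in rad, forces in N, time in s.
With the tool pointing down it reaches from about 0.325 to 1 m from the base axis. Payload 5.1 kg.
Tool frame: the origin (TCP) lies at the very end of the fingers, on their centre line; the grasp point (between the pads) lies 19 mm behind it; z points along the fingers, y is the direction in which the jaws open and shut (so a half turn about z gives the same grasp; the last joint's range is limited). The gripper opens to 85 mm and grips with 20 to 120 N. Pads are 22 mm wide; open, the fingers measure 114 mm over their backs; the gripper's body (76 mm by 85 mm) begins 54 mm behind the grasp point. The pads swing forward as they close: fully open they stand 13 mm farther back than shut.
Start: joints at [1.16, 0.124, 1.65, -0, 1.367, -0.083], TCP at [0.209, 0.615, 0.231] pointing down, gripper open.
Joint ranges: [-2.61, 2.61], [-1.02, 2.33], [0.03, 2.71], [-1.35, 4.49], [0.32, 2.68], [-2.91, 2.91]. Speed limits (rad/s): [2.57, 2.57, 3.14, 3.14, 3.14, 3.14].

## Interface

Orientations are given as a 3x3 rotation matrix whose columns are the frame's x, y, z axes.
In Python, from plant import ctrl, grab_frame, camera_model gives the robot as it stands. The module is installed in compiled form; this text tells all that it offers.
- The arm moves only by the shell command python3 -m handwheel 'ROWS'. ROWS is JSON, a list of rows, each a list of 5 numbers: the shift along the tool's x, y, z in m, then the turn about the tool's z in degrees, then the closure in counts, from 0 (fully open) to 255 (shut). In form: [[x, y, z, spin, grip], ...]. A call has 1 to 12 rows; each row is the pose to reach, as a shift and turn from the pose commanded when the call began, along the tool's axes at that moment; what a row does not reach only later rows make up. A row lasts 1/12 s, in which the tool goes at most 41.7 mm and 7.16 degrees, less where a joint would pass 70% of its speed; a pose out of reach is approached as far as the arm can. A call with a gripper value outside its range is refused whole. The fingers move at their own pace and stop on an object; the grip force is fixed at half the most. Time passes only in rows, so rows that repeat a pose let the fingers close. It gives the time, the measured TCP pose, the force and the opening at its end, in the units of the state.
- ctrl.read_state(): the state, without advancing time (a new reading comes with each control period).
- grab_frame(name): name is "scene" or "top" or "wrist"; returns the picture (384x512x3 uint8, red, green, blue); there is no depth.
- camera_model(name): a dict with "intrinsics" (3x3 intrinsics, pixels), "R" (3x3) and "t" (3): a world point X has camera coordinates R X + t. Camera axes: x right, y down, z forward; pixel columns grow to the right and rows downward; lengths in m; the calibration is good to about 2 mm. The wrist camera is an equidistant fisheye: a pixel r from the principal point sees the ray r / f radians off the axis. A picture is of the moment at which its call begins: read the wrist's pose just before it. camera_model takes no time and is no camera call; for the wrist camera it gives the pose at the moment of the call.
- ctrl.job_done(): hands the job in, once; it reports no verdict.
The state is a dict: "time_s": time; "joints": joint angles; "qvel": joint speeds; "effort": joint torques, N m; "position": TCP position; "tool_rot": TCP orientation; "ft_force": force on the tool from outside, world axes, zero at the start; "wrist_torque": the same for the moment, N m; "gripper_width": finger opening in m.
Only numpy, scipy, OpenCV 4.12 (cv2) and the standard library are available. Lean on these libraries where they do the work, as an engineer would, in place of code of your own. Each camera call takes 0.05 s, during which the arm holds its last target. There are 200 camera calls.

## Working session

There is one attempt and no reset: what is moved stays moved. The work goes in short steps, Python scripts to look and compute and a shell command to move; the robot and the scene stay as the last step left them, time stands still between calls to the robot, and variables do not carry over. Pictures are saved under pics/ and viewed, about 8 in all and at most 12, crops included, and the job is handed in when it is done.

```bash
mkdir -p pics
python3 - <<'E'
from plant import ctrl, grab_frame, camera_model
import cv2,numpy as np
s=ctrl.read_state();print(s['time_s'],s['position'],np.round(s['tool_rot'],3).tolist())
for n in('scene','top'):
    cv2.imwrite(f'pics/{n}0.png',cv2.cvtColor(grab_frame(n),cv2.COLOR_RGB2BGR))
    m=camera_model(n);print(n,np.round(m['intrinsics'],1).tolist(),np.round(m['R'],3).tolist(),np.round(m['t'],3))
E
```

```text
0.0 [0.20904065 0.61481644 0.23006534] [[-0.947, 0.322, -0.001], [0.322, 0.947, -0.002], [0.0, -0.002, -1.0]]
scene [[370.8, 0.0, 248.7], [0.0, 370.8, 188.8], [0.0, 0.0, 1.0]] [[0.181, 0.983, -0.011], [0.822, -0.157, -0.548], [-0.54, 0.09, -0.837]] [-0.095 -0.391  1.407]
top [[446.4, 0.0, 256.9], [0.0, 446.4, 191.5], [0.0, 0.0, 1.0]] [[0.001, -1.0, -0.003], [-0.985, -0.001, -0.17], [0.17, 0.003, -0.985]] [0.028 0.544 1.4  ]
```

View pics/scene0.png

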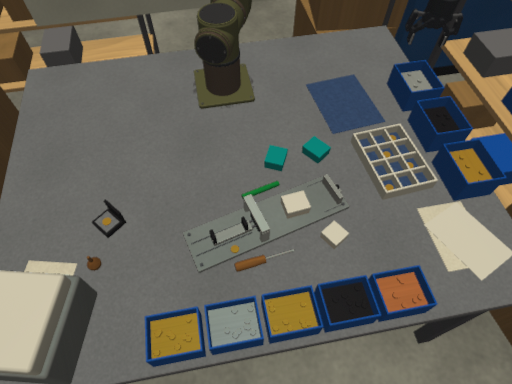

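View pics/top0.png

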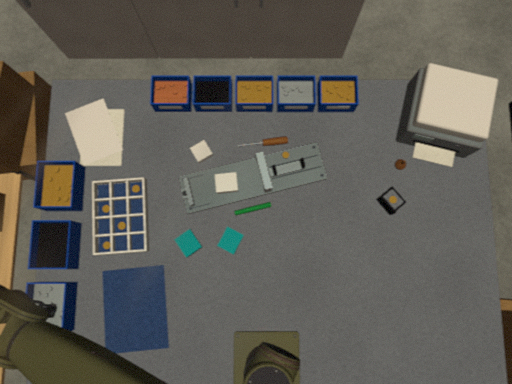

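The top view shows the jig running from (325,160) at its rear to (182,195) at the end stop. The bridge is near (264,170), the slide spans about 272–305 and the gift box is at (227,182). I'll enlarge this area.

Run:
```python
import cv2,numpy as np
a=cv2.imread('pics/top0.png')[130:220,170:335]; b=cv2.imread('pics/scene0.png')[165:270,180:355]
a=cv2.resize(a,(770,290*770//700*0+300),interpolation=cv2.INTER_CUBIC) if 0 else cv2.resize(a,None,fx=4,fy=4,interpolation=cv2.INTER_CUBIC)[40:330]
b=cv2.resize(b,None,fx=4,fy=4,interpolation=cv2.INTER_CUBIC)[:300]
c=np.zeros((592,700,3),np.uint8);c[:290,:660]=a;c[292:592,:700]=b
cv2.imwrite('pics/crop0.png',c)
```

```text
(no output)
```

View pics/crop0.png

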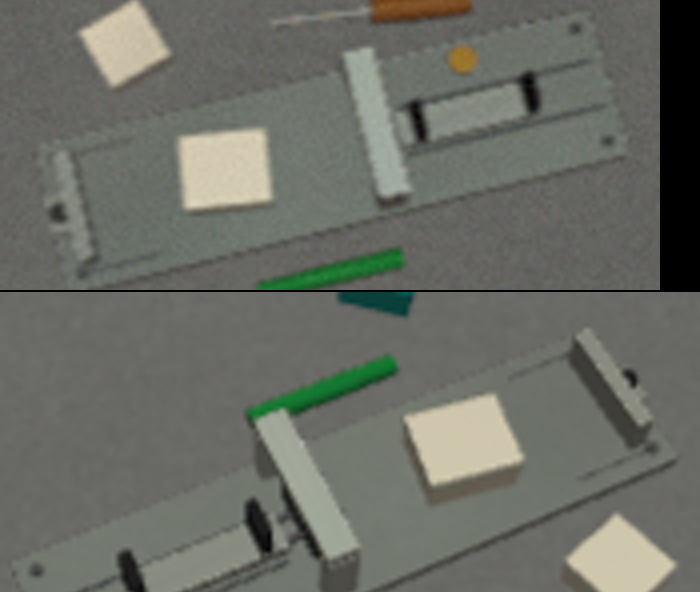

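Crop coordinates divide by 4 and add the offset. Bed, bridge, tabs, box and stop are all clear in both views. Next I'll compute their positions.

```bash
cat > h.py <<'E'
import numpy as np
from plant import camera_model
def ray(n,uv,z):
    m=camera_model(n);K,R,t=(np.array(m[k]) for k in('intrinsics','R','t'))
    d=R.T@np.linalg.solve(K,[*uv,1]);c=-R.T@t
    return c+d*(z-c[2])/d[2]
T=lambda x,y,z:ray('top',(170+x/4,140+y/4),z)
S=lambda x,y,z:ray('scene',(180+x/4,165+(y-292)/4),z)
E
python3 - <<'E'
from h import *
# bridge, top corners: front/back x far/near
bt=[T(*p,.08) for p in((345,53),(372,48),(410,190),(382,200))]
bs=[S(*p,.08) for p in((256,418),(285,411),(357,548),(326,558))]
print('bridge',np.mean(bt,0),np.mean(bs,0))
bed=[T(*p,.012) for p in((590,13),(627,155),(40,147),(75,288))]
print('bed',np.round(bed,3).tolist(),np.mean(bed,0))
yv=(bed[2]+bed[3]-bed[0]-bed[1])[:2];yv/=np.linalg.norm(yv);print('yaw',np.degrees(np.arctan2(yv[1],yv[0])))
d=(np.array(bt[0])+bt[1]-bt[2]-bt[3])[:2];print('bridge x dir yaw+90',np.degrees(np.arctan2(d[1],d[0]))+90)
xv=np.array([yv[1],-yv[0]])
o=(np.mean(bed,0)[:2]+np.mean(bt,0)[:2]+.0375*yv)/2
J=lambda p:np.round([(p[:2]-o)@xv*1e3,(p[:2]-o)@yv*1e3])
print('o',o)
for n,p in dict(bridgeT=np.mean(bt,0),bridgeS=np.mean(bs,0),rearT=T(531,92,.05),rearS_top=S(128,556,.059),frontT=T(417,120,.05),frontS=S(254,505,.059),
 box1=T(178,137,.046),box2=T(265,129,.046),box3=T(272,203,.046),box4=T(186,211,.046),stopA=T(70,150,.048),stopB=T(95,258,.048),stSa=S(574,348,.048),stSb=S(636,440,.014),medal=T(462,60,.017)).items(): print(n,J(p),np.round(p,3))
from plant import ctrl
R=np.array(ctrl.read_state()['tool_rot']);print('tool y yaw',np.degrees(np.arctan2(R[1,1],R[0,1])))
E
```

```text
bridge [0.60622105 0.00487871 0.08      ] [0.6090377  0.00653158 0.08      ]
bed [[0.716, -0.176, 0.012], [0.593, -0.204, 0.012], [0.6, 0.285, 0.012], [0.481, 0.253, 0.012]] [0.59764791 0.03953115 0.012     ]
yaw 103.93582291391533
bridge x dir yaw+90 104.16299524955156
o [0.59741883 0.04040304]
bridgeT [ -0. -37.] [0.606 0.005 0.08 ]
bridgeS [  3. -36.] [0.609 0.007 0.08 ]
rearT [   1. -167.] [ 0.638 -0.121  0.05 ]
rearS_top [  -5. -164.] [ 0.632 -0.12   0.059]
frontT [  0. -71.] [ 0.615 -0.028  0.05 ]
frontS [ -6. -70.] [ 0.609 -0.029  0.059]
box1 [ 34. 122.] [0.601 0.167 0.046]
box2 [24. 51.] [0.608 0.096 0.046]
box3 [-37.  60.] [0.547 0.09  0.046]
box4 [-27. 129.] [0.54  0.159 0.046]
stopA [ 44. 210.] [0.59  0.254 0.048]
stopB [-47. 209.] [0.501 0.232 0.048]
stSa [-33. 203.] [0.516 0.23  0.048]
stSb [ 40. 219.] [0.584 0.263 0.014]
medal [  48. -123.] [ 0.674 -0.067  0.017]
tool y yaw 71.21844643662745
```

Both views agree: jig origin (0.5975, 0.0405), yaw 104°. The rear tab face is at jig y≈-170 and the front tab face at about -75. The box is about 8° askew and the stop face is near 205. I'll fly to a point behind the rear tab at jig y=-210, with jaws closed and tool y along the jig.

```bash
python3 -m handwheel '[[-0.333,-0.298,0,-33,255],[-0.333,-0.298,0,-33,255],[-0.333,-0.298,0,-33,255],[-0.333,-0.298,0,-33,255],[-0.333,-0.298,0,-33,255],[-0.333,-0.298,0,-33,255],[-0.333,-0.298,0,-33,255],[-0.333,-0.298,0,-33,255],[-0.333,-0.298,0,-33,255],[-0.333,-0.298,0,-33,255],[-0.333,-0.298,0,-33,255],[-0.333,-0.298,0,-33,255]]'
cat >> h.py <<'E'
from plant import ctrl
def st(tgt=None):
    s=ctrl.read_state();p=np.array(s['position']);R=np.array(s['tool_rot']);f=np.array(s['ft_force'])
    a=np.radians(104);yv=np.array([np.cos(a),np.sin(a)]);xv=np.array([yv[1],-yv[0]]);o=np.array([.5975,.0405])
    J=lambda q:np.round([(q[:2]-o)@xv*1e3,(q[:2]-o)@yv*1e3],1)
    print('t',round(s['time_s'],2),'jig',J(p),'z',round(p[2]*1e3,1),'Fy',round(f[:2]@yv,2),'F',np.round(f,1),'tooly yaw',round(np.degrees(np.arctan2(R[1,1],R[0,1])),1),'w',round(s['gripper_width'],3))
    if tgt is not None:
        t=np.array([*(o+xv*tgt[0]/1e3+yv*tgt[1]/1e3),tgt[2]/1e3]);print('shift tool',np.round(R.T@(t-p),4))
E
python3 -c "
from h import *;st((0,-210,120))"
```

```text
time_s: 1.1
position: [0.4306, 0.2216, 0.231]
tool_rot: [[-0.971, -0.24, 0.001], [-0.24, 0.971, -0.002], [-0.0, -0.002, -1.0]]
ft_force: [1.3, 0.2, 0.2]
gripper_width: -0.0002
t 1.1 jig [-118.2  216.1] z 231.0 Fy -0.08 F [1.3 0.2 0.2] tooly yaw 103.9 w -0.0
shift tool [-0.1192 -0.4255  0.1119]
```

Now the tool axes match the jig: tool y is jig y and tool x is -jig x. I'll continue at height, then descend.

```bash
python3 -m handwheel '[[-0.119,-0.425,0.05,0,255],[-0.119,-0.425,0.05,0,255],[-0.119,-0.425,0.05,0,255],[-0.119,-0.425,0.05,0,255],[-0.119,-0.425,0.05,0,255],[-0.119,-0.425,0.05,0,255],[-0.119,-0.425,0.05,0,255],[-0.119,-0.425,0.05,0,255],[-0.119,-0.425,0.05,0,255],[-0.119,-0.425,0.05,0,255],[-0.119,-0.425,0.05,0,255],[-0.119,-0.425,0.05,0,255]]' >/dev/null
python3 -c "
from h import *;st((0,-210,38))
import cv2
from plant import grab_frame
cv2.imwrite('pics/w1.png',cv2.cvtColor(grab_frame('wrist'),cv2.COLOR_RGB2BGR))"
```

```text
t 2.1 jig [   1.6 -207.8] z 179.3 Fy 0.95 F [-0.6  0.8 -0.2] tooly yaw 104.0 w 0.0
shift tool [ 0.0014 -0.0022  0.1413]
```

View pics/w1.png

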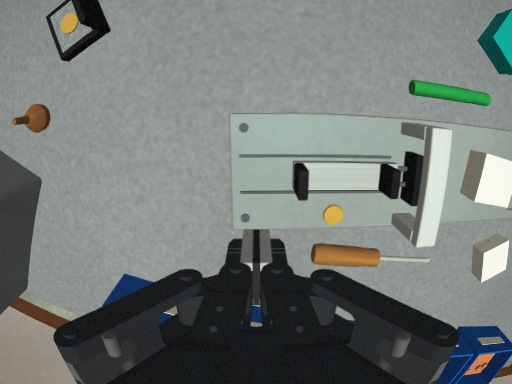

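The wrist view shows the rear tab at (300,180), clear ahead of the closed fingers and in line with them. The medal and screwdriver are off the path. I'll descend to z=38 mm, then push.

```bash
python3 -m handwheel '[[0.001,-0.002,0.141,0,255],[0.001,-0.002,0.141,0,255],[0.001,-0.002,0.141,0,255],[0.001,-0.002,0.141,0,255],[0.001,-0.002,0.141,0,255],[0.001,0.005,0.141,0,255],[0.001,0.013,0.141,0,255],[0.001,0.020,0.141,0,255],[0.001,0.025,0.141,0,255],[0.001,0.03,0.141,0,255],[0.001,0.035,0.141,0,255],[0.001,0.04,0.141,0,255]]' >/dev/null; python3 -c "
from h import *;st((0,-70,38))"
```

```text
t 3.15 jig [   2.4 -165.2] z 43.6 Fy -4.78 F [ 1.5 -4.5  3.2] tooly yaw 104.2 w -0.0
shift tool [0.002  0.0952 0.0051]
```

The slide drags with about 5 N. I'll push on toward the bridge, slowing before the pad meets the box.

```bash
python3 -m handwheel '[[0.002,0.008,0.004,0,255],[0.002,0.016,0.004,0,255],[0.002,0.024,0.004,0,255],[0.002,0.032,0.004,0,255],[0.002,0.040,0.004,0,255],[0.002,0.047,0.004,0,255],[0.002,0.053,0.004,0,255],[0.002,0.058,0.004,0,255],[0.002,0.062,0.004,0,255],[0.002,0.066,0.004,0,255],[0.002,0.070,0.004,0,255],[0.002,0.074,0.004,0,255]]' >/dev/null; python3 -c "
from h import *;st((0,-72,38))"
 python3 -m handwheel '[[0,0.003,0,0,255],[0,0.006,0,0,255],[0,0.009,0,0,255],[0,0.012,0,0,255],[0,0.015,0,0,255],[0,0.018,0,0,255],[0,0.018,0,0,255]]' >/dev/null; python3 -c "
from h import *;st((0,-72,38))
import cv2
from plant import grab_frame
a=cv2.cvtColor(grab_frame('scene'),cv2.COLOR_RGB2BGR)[150:280,170:360]
b=cv2.cvtColor(grab_frame('top'),cv2.COLOR_RGB2BGR)[140:215,170:335]
cv2.imwrite('pics/c2.png',cv2.vconcat([cv2.resize(b,(600,273),interpolation=2),cv2.resize(a,(600,410),interpolation=2)[80:]]))"
```

```text
t 4.15 jig [  0.1 -91. ] z 39.2 Fy -5.45 F [ 2.  -5.1  4.3] tooly yaw 104.2 w -0.0
shift tool [0.0001 0.019  0.0012]
t 4.73 jig [ -0.1 -72.4] z 38.9 Fy -3.67 F [ 1.9 -3.3  3.2] tooly yaw 104.2 w -0.0
shift tool [-0.0001  0.0004  0.0009]
```

View pics/c2.png

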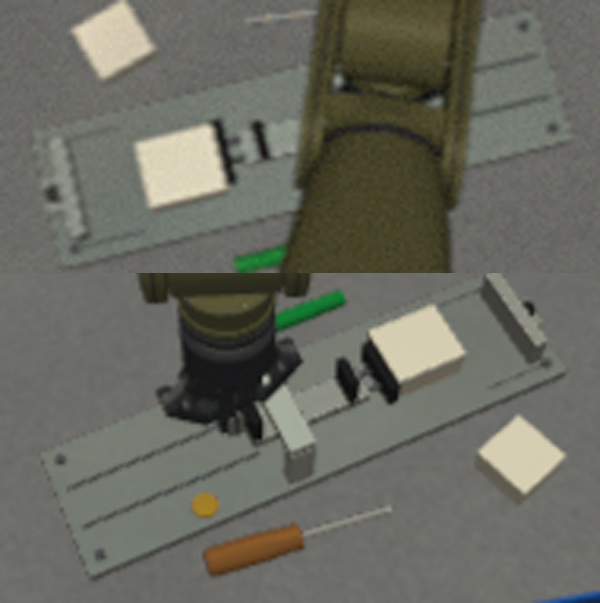

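The pad has met the box and squared it. The front tab, around (262,140) in the top crop, is past the bridge with a gap behind it. I'll back off, rise, hop over the bridge and measure the gap.

```bash
python3 -m handwheel '[[0,-0.012,0,0,255],[0,-0.012,-0.03,0,255],[0,-0.012,-0.07,0,255],[0,-0.012,-0.1,0,255],[0,-0.012,-0.1,0,255],[0,0.02,-0.1,0,255],[0,0.05,-0.1,0,255],[0,0.078,-0.1,0,255],[0,0.078,-0.1,0,255],[0,0.078,-0.1,0,255]]' >/dev/null; python3 -c "
from h import *;st((0,6,38))
a=np.radians(104);yv=np.array([np.cos(a),np.sin(a)]);xv=np.array([yv[1],-yv[0]]);o=np.array([.5975,.0405])
for x,y,z in((260,140,.05),(221,122,.045),(233,182,.045)):
  p=ray('top',(170+x/3.636,140+y/3.636),z)[:2]-o;print(p@xv,p@yv)
import cv2
from plant import grab_frame
cv2.imwrite('pics/w3.png',cv2.cvtColor(grab_frame('wrist'),cv2.COLOR_RGB2BGR))"
```

```text
t 5.67 jig [-3.1  7.7] z 135.0 Fy -1.21 F [ 1.  -1.  -0.3] tooly yaw 104.3 w 0.0
shift tool [-0.0034 -0.0018  0.097 ]
-0.0015834137445003655 0.03954911971099057
0.02392682304292201 0.0696253230870304
-0.03190773284693362 0.07186457493630685
```

View pics/w3.png

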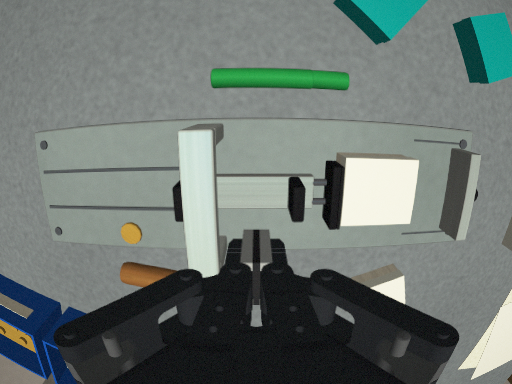

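The fingers at column 257 sit between the bridge (edge ~220) and the front tab (~288). The box is square on the pad and the stop is at column ~450. I'll descend into the gap.

```bash
python3 -m handwheel '[[-0.003,-0.004,0.0,0,255],[-0.003,-0.004,0.03,0,255],[-0.003,-0.004,0.06,0,255],[-0.003,-0.004,0.08,0,255],[-0.003,-0.004,0.097,0,255],[-0.003,-0.004,0.097,0,255]]' >/dev/null; python3 -c "
from h import *;st((0,80,38))"
python3 -m handwheel '[[0,0.005,0,0,255],[0,0.01,0,0,255],[0,0.014,0,0,255],[0,0.018,0,0,255],[0,0.022,0,0,255],[0,0.026,0,0,255],[0,0.03,0,0,255],[0,0.034,0,0,255],[0,0.038,0,0,255],[0,0.042,0,0,255],[0,0.046,0,0,255]]' >/dev/null; python3 -c "
from h import *;st((0,80,38))"
```

```text
t 6.22 jig [0.4 0.9] z 38.2 Fy -0.02 F [ 0.3  0.1 -0.4] tooly yaw 104.1 w 0.0
shift tool [0.0002 0.0791 0.0003]
t 7.13 jig [ 0.6 47.4] z 39.4 Fy -5.94 F [ 0.9 -5.9 -0.2] tooly yaw 104.3 w 0.0
shift tool [0.0005 0.0326 0.0013]
```

```bash
python3 -m handwheel '[[0,0.003,0.001,0,255],[0,0.006,0.001,0,255],[0,0.009,0.001,0,255],[0,0.012,0.001,0,255],[0,0.014,0.001,0,255],[0,0.016,0.001,0,255],[0,0.018,0.001,0,255],[0,0.019,0.001,0,255],[0,0.02,0.001,0,255]]' >/dev/null; python3 -c "
from h import *;st()
import cv2
from plant import grab_frame
cv2.imwrite('pics/w4.png',cv2.cvtColor(grab_frame('wrist'),cv2.COLOR_RGB2BGR))"
```

```text
t 7.88 jig [ 0.7 67.3] z 39.0 Fy -4.42 F [-0.4 -4.6  1.9] tooly yaw 104.3 w -0.0
```

View pics/w4.png

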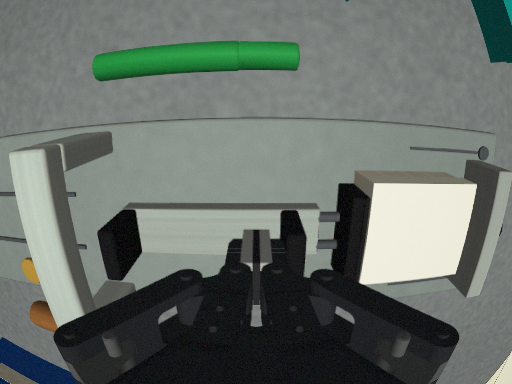

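The box is square on the pad and about 10 mm short of the stop. From here I'll take small steps, reading the force each time.

```bash
p(){ python3 -c "
from h import *;st()"; }
python3 -m handwheel '[[0,0.001,0,0,255],[0,0.002,0,0,255],[0,0.003,0,0,255],[0,0.004,0,0,255]]' >/dev/null;p
python3 -m handwheel '[[0,0.001,0,0,255],[0,0.002,0,0,255],[0,0.003,0,0,255]]' >/dev/null;p
python3 -m handwheel '[[0,0.001,0,0,255],[0,0.002,0,0,255]]' >/dev/null;p
python3 -m handwheel '[[0,0.001,0,0,255],[0,0.002,0,0,255]]' >/dev/null;p
```

```text
t 8.27 jig [ 0.7 71.3] z 38.9 Fy -5.51 F [-0.  -5.7  1.7] tooly yaw 104.3 w -0.0
t 8.52 jig [ 0.7 74.3] z 39.0 Fy -5.49 F [ 0.4 -5.6  2.5] tooly yaw 104.3 w 0.0
t 8.68 jig [ 0.7 76.3] z 39.0 Fy -4.97 F [ 0.5 -5.   2. ] tooly yaw 104.3 w -0.0
t 8.85 jig [ 0.7 78.3] z 39.0 Fy -6.01 F [ 0.2 -6.1  2.3] tooly yaw 104.3 w 0.0
```

```bash
p(){ python3 -c "
from h import *;st()"; }
python3 -m handwheel '[[0,0.001,0,0,255]]' >/dev/null;p
python3 -m handwheel '[[0,0.001,0,0,255]]' >/dev/null;p
python3 -m handwheel '[[0,0.001,0,0,255]]' >/dev/null;p
```

```text
t 8.93 jig [ 0.6 79.3] z 38.9 Fy -5.49 F [ 0.4 -5.6  2.4] tooly yaw 104.3 w 0.0
t 9.02 jig [ 0.7 80.3] z 39.0 Fy -5.83 F [ 0.6 -5.9  2.2] tooly yaw 104.3 w 0.0
t 9.1 jig [ 0.7 81.3] z 38.9 Fy -4.71 F [-0.2 -4.9  2.5] tooly yaw 104.3 w 0.0
```

```bash
p(){ python3 -c "
from h import *;st()"; }
python3 -m handwheel '[[0,0.001,0,0,255]]' >/dev/null;p
python3 -m handwheel '[[0,0.001,0,0,255]]' >/dev/null;p
python3 -m handwheel '[[0,0.001,0,0,255]]' >/dev/null;p
python3 -c "
from h import *
import cv2
from plant import grab_frame
cv2.imwrite('pics/w5.png',cv2.cvtColor(grab_frame('wrist'),cv2.COLOR_RGB2BGR)[140:310,260:])"
```

```text
t 9.18 jig [ 0.6 82.3] z 38.9 Fy -5.83 F [-0.1 -6.   1.9] tooly yaw 104.3 w 0.0
t 9.27 jig [ 0.6 83.3] z 39.0 Fy -6.29 F [-0.3 -6.6  2.7] tooly yaw 104.3 w -0.0
t 9.35 jig [ 0.7 84.1] z 39.0 Fy -6.29 F [ 0.3 -6.4  2.5] tooly yaw 104.3 w -0.001
```

View pics/w5.png

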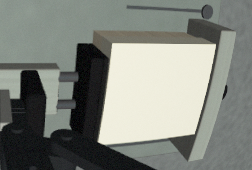

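The box now looks to be at the stop, and the force is starting to rise. I'll keep on in 1 mm steps.

```bash
p(){ python3 -c "
from h import *;st()"; }
python3 -m handwheel '[[0,0.001,0,0,255]]' >/dev/null;p
python3 -m handwheel '[[0,0.001,0,0,255]]' >/dev/null;p
python3 -m handwheel '[[0,0.001,0,0,255]]' >/dev/null;p
```

```text
t 9.48 jig [ 0.6 84.9] z 39.0 Fy -6.91 F [-0.8 -7.3  1.7] tooly yaw 104.3 w -0.0
t 9.57 jig [ 0.6 85.7] z 39.0 Fy -8.57 F [ 0.9 -8.6  1.9] tooly yaw 104.3 w 0.0
t 9.65 jig [ 0.6 86.5] z 39.0 Fy -9.01 F [-0.5 -9.4  2. ] tooly yaw 104.3 w 0.0
```

The force rises by about 1 N/mm and is now roughly 4 N over drag. I'll hold for a few rows, then look at it averaged.

```bash
p(){ python3 -c "
from h import *;st()"; }
for i in 1 2; do python3 -m handwheel '[[0,0,0,0,255]]' >/dev/null;p;done
python3 -m handwheel '[[0,0.0005,0,0,255]]' >/dev/null;p
for i in 1 2; do python3 -m handwheel '[[0,0,0,0,255]]' >/dev/null;p;done
```

```text
t 9.73 jig [ 0.6 86.7] z 39.0 Fy -8.06 F [ 0.5 -8.2  1.9] tooly yaw 104.3 w -0.0
t 9.82 jig [ 0.6 86.7] z 39.0 Fy -8.09 F [ 0.8 -8.1  2.2] tooly yaw 104.3 w -0.0
t 9.9 jig [ 0.6 86.9] z 39.0 Fy -9.66 F [ 0.  -9.9  2. ] tooly yaw 104.3 w -0.0
t 9.98 jig [ 0.6 86.9] z 39.0 Fy -9.2 F [ 1.5 -9.1  1.8] tooly yaw 104.3 w -0.0
t 10.07 jig [ 0.6 86.9] z 39.0 Fy -8.55 F [ 0.7 -8.6  2.2] tooly yaw 104.3 w 0.0
```

Spring force is now about 3.5–4.2 N, with the pad in about 3.5 mm. That is above the 2.5 N needed and below the 5 N drag. I'll back off slowly, lift clear and look.

```bash
p(){ python3 -c "
from h import *;st()"; }
python3 -m handwheel '[[0,-0.001,0,0,255],[0,-0.002,0,0,255]]' >/dev/null;p
python3 -m handwheel '[[0,-0.002,0,0,255],[0,-0.006,0,0,255],[0,-0.012,0,0,255],[0,-0.02,0,0,255],[0,-0.02,-0.03,0,255],[0,-0.02,-0.07,0,255],[0,-0.02,-0.1,0,255],[0,-0.02,-0.1,0,255],[0,-0.02,-0.1,0,255]]' >/dev/null;p
python3 -c "
from h import *
import cv2
from plant import grab_frame
w=grab_frame('wrist')
cv2.imwrite('pics/w6.png',cv2.cvtColor(w,cv2.COLOR_RGB2BGR))"
```

```text
t 10.23 jig [ 0.7 86.7] z 38.7 Fy -0.27 F [-0.  -0.3  0.4] tooly yaw 104.2 w -0.0
t 10.98 jig [ 2.5 66. ] z 141.5 Fy -0.43 F [ 0.  -0.4 -0.2] tooly yaw 104.2 w -0.0
```

View pics/w6.png

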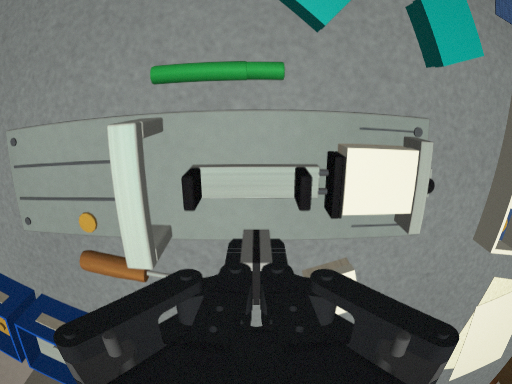

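The box sits square against the stop (front edge at column ~418) and the pad is on its rear (~342). The tool's contact force fell to zero within 0.2 mm of backing off, so the slide did not spring back. The bystanders look unmoved and the fingers are clear, so I'm handing it in.

```bash
python3 -c "
from h import *;st();print(ctrl.job_done())"
```

```text
t 11.03 jig [ 1.  66.3] z 139.1 Fy -0.27 F [ 0.1 -0.3 -0.3] tooly yaw 104.2 w -0.0
the job is handed in; nothing more can be done
None
```

The gift box is held square against the end stop by the slide's pad, and I handed the job in at about 11 s of the 48 s allowed. No verdict is reported.

I pushed the rear tab up to the bridge with the closed fingers, hopped over, and pushed the front tab on in 1 mm steps.

- **Pad force:** the push force rose from about 5.5 N (drag) to about 9 N. I take that as roughly 3.5–4 N on the box, with the pad in about 3.5 mm. This comes from wrist readings with about 0.5 N of noise; I did not measure the pad's compression separately.
- **Release:** the contact force fell to about zero within 0.2 mm of backing off, so the slide appears to have stayed put.
- **Last picture:** the box sits flat, square and central against the stop, judged by eye. The fingers are clear, and the bystanders in view show no shift.

No check failed or disagreed.

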